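# Make up the pH calibration caddy

## Robot

A 6-joint arm with a two-finger parallel gripper is mounted at the origin on the work surface. World frame = base frame: x ahead of the robot, y to its left, z up, the work surface at z = 0. Lengths are in mm, angles in rad, forces in N, time in s.
With the tool pointing down it reaches from about 350 to 875 mm from the base axis. Payload 4.2 kg.
Tool frame: the origin (TCP) lies on the mounting face of the last link; the fingertips stand 173 mm ahead of it and the grasp point (between the pads) lies grip_point_offset ahead of it (grip_point_offset is the distance from the TCP to the grasp point, in mm); z points along the fingers, y is the line along which they close (so a half turn about z gives the same grasp; the last joint's range is limited). The gripper opens to 85 mm and grips with 20 to 120 N. Pads are 22 mm wide; open, the fingers measure 114 mm over their backs; the gripper's body (76 mm by 85 mm) begins 54 mm behind the grasp point. The pads swing forward as they close: fully open they stand 13 mm farther back than shut.
Start: joints at [1.603, 0.385, 0.008, 0, -1.194, -0.259], TCP at [140.506, 608.981, 404.712] pointing down, gripper open.
Joint ranges: [-3.14, 3.14], [-1.21, 2.06], [-1.07, 1.41], [-3.16, 2.05], [-2.99, -0.16], [-3.1, 3.1]. Speed limits (rad/s): [2.79, 2.79, 3.14, 3.14, 3.14, 3.14].

## Interface

Orientations are given as a unit quaternion [x, y, z, w].
In Python, from bench import read_state, get_image, job_done, recognise, place_of, grip_point_offset gives the robot as it stands. The module is installed in compiled form; this text tells all that it offers.
- The arm moves only by the tool carry_out, never from a script. Its arguments are lists of equal length, an entry for each row: "slide": the shift along the tool's x, y, z in m, a list of three; "roll": the turn about the tool's z in degrees; "claw": the finger opening in m, from 0 to 0.0854. A call has 1 to 8 rows; each row is the pose to reach, as a shift and turn from the pose commanded when the call began, along the tool's axes at that moment; what a row does not reach only later rows make up. A row lasts 1/8 s, in which the tool goes at most 62.5 mm and 10.7 degrees, less where a joint would pass 70% of its speed; a pose out of reach is approached as far as the arm can. A call with a gripper value outside its range is refused whole. The fingers move at their own pace and stop on an object; the grip force is fixed at half the most. Time passes only in rows, so rows that repeat a pose let the fingers close. It gives the time, the measured TCP pose, the force, the opening and the grip force at its end, in the units of the state.
- read_state(): the state, without advancing time (a new reading comes with each control period).
- get_image(name): name is "scene" or "top" or "wrist"; returns a dict with "img" (384x512x3 uint8, red, green, blue), "z_map" (384x512 float32, mm along the optical axis (not along the pixel's ray), 0 where there is no reading), "mtx" (3x3 intrinsics, pixels), "world_from_camera" (4x4, takes a point from camera to world coordinates); the wrist camera has in their place "T_tool_cam" (4x4, takes a point from camera to tool coordinates, whose origin is the TCP and whose axes are the flange's). Camera axes: x right, y up, looking along -z (the intrinsics and any distortion apply to the point x, -y, -z); pixel columns grow to the right and rows downward; lengths in mm; the calibration is good to about 2 mm. A picture is of the moment at which its call begins: read the wrist's pose just before it.
- job_done(): hands the job in; it is judged then, once.
Trained networks look in a picture, given as the dict that the camera call returned (one of the last four; its "shot" number tells which), for a name from the list of things; names that differ only in an ending like _2 or _b are one class to them, and where a whole thing is asked for, a point or a joint stands for the part that bears it (a point fixed in the world has none). Each returns a list of dicts, best first, with "conf" (0 to 1); they miss things now and then, are a little off and sometimes report something else, mostly with a low value. They report only what shows in the picture. A call takes as long as a camera call. They do not tell look-alikes from the thing itself.
- recognise(picture, thing): "at" ([column, row] in pixels, amid what is visible of it).
- place_of(picture, thing): "at" ([column, row] in pixels: a listed point, or the origin of a listed thing).
The state is a dict: "clock": time; "joints": joint angles; "joint_vel": joint speeds; "joint_efforts": joint torques, N m; "position": TCP position; "ee_rot": TCP orientation; "contact_force": force on the tool from outside, world axes, zero at the start; "wrist_torque": the same for the moment, N m; "gripper_width": finger opening in mm; "grasp_force": force on a finger pad.
Only numpy, scipy, OpenCV 4.12 (cv2) and the standard library are available. Lean on these libraries where they do the work, as an engineer would, in place of code of your own. Each camera call takes 0.05 s, during which the arm holds its last target. There are 200 camera calls.

## Task

Make up the pH calibration caddy: stand each of the four white plastic buffer bottles upright on the floor of the caddy cell that has the colour of its cap. Do not drop a bottle or tip it over, and leave the two brown amber-glass bottles where they stand, although their caps are coloured alike.

Things in the scene. Friction and masses are not known exactly. Their poses are not given: they have to be found in the camera images.
- buffer_red: pH buffer bottle with a red cap: opaque white plastic body, white label with a red stripe. A 60 ml round bottle standing on a 2 mm sheet of white bench paper: body 38 mm in diameter with straight sides up to 58 mm, shoulder, 28 mm screw cap from 67 to 84 mm; 84 mm tall in all, 60 to 110 g. Origin at the centre of its underside, z up its axis; its yaw does not matter.
- buffer_yellow: pH buffer bottle with a yellow cap: opaque white plastic body, white label with a yellow stripe. A 60 ml round bottle standing on a 2 mm sheet of white bench paper: body 38 mm in diameter with straight sides up to 58 mm, shoulder, 28 mm screw cap from 67 to 84 mm; 84 mm tall in all, 60 to 110 g. Origin at the centre of its underside, z up its axis; its yaw does not matter.
- buffer_green: pH buffer bottle with a green cap: opaque white plastic body, white label with a green stripe. A 60 ml round bottle standing on a 2 mm sheet of white bench paper: body 38 mm in diameter with straight sides up to 58 mm, shoulder, 28 mm screw cap from 67 to 84 mm; 84 mm tall in all, 60 to 110 g. Origin at the centre of its underside, z up its axis; its yaw does not matter.
- buffer_blue: pH buffer bottle with a blue cap: opaque white plastic body, white label with a blue stripe. A 60 ml round bottle standing on a 2 mm sheet of white bench paper: body 38 mm in diameter with straight sides up to 58 mm, shoulder, 28 mm screw cap from 67 to 84 mm; 84 mm tall in all, 60 to 110 g. Origin at the centre of its underside, z up its axis; its yaw does not matter.
- amber_red: look-alike, does not belong in the caddy: brown amber-glass bottle with a red cap and label stripe. A 60 ml round bottle standing on a 2 mm sheet of white bench paper: body 38 mm in diameter with straight sides up to 58 mm, shoulder, 28 mm screw cap from 67 to 84 mm; 84 mm tall in all, 60 to 110 g. Origin at the centre of its underside, z up its axis; its yaw does not matter.
- amber_blue: look-alike, does not belong in the caddy: brown amber-glass bottle with a blue cap and label stripe. A 60 ml round bottle standing on a 2 mm sheet of white bench paper: body 38 mm in diameter with straight sides up to 58 mm, shoulder, 28 mm screw cap from 67 to 84 mm; 84 mm tall in all, 60 to 110 g. Origin at the centre of its underside, z up its axis; its yaw does not matter.
- cell_red: red cell of the calibration caddy: open square cup of red plastic, 70 x 70 mm, 25 mm high, walls and floor 3 mm, 64 x 64 mm inside. Origin: centre of its underside, 4 mm above the bench (rim 29 mm above the bench); x, y parallel to its sides; fixed. The caddy is a white tray 162 x 162 mm (216 mm over two carrying lips), 18 mm high; its four pockets, two by two, 78 mm between centres, hold the cells in any arrangement.
- cell_yellow: yellow cell of the calibration caddy: open square cup of yellow plastic, 70 x 70 mm, 25 mm high, walls and floor 3 mm, 64 x 64 mm inside. Origin: centre of its underside, 4 mm above the bench (rim 29 mm above the bench); x, y parallel to its sides; fixed. It sits in one of the four pockets of the white caddy, which stands firm.
- cell_green: green cell of the calibration caddy: open square cup of green plastic, 70 x 70 mm, 25 mm high, walls and floor 3 mm, 64 x 64 mm inside. Origin: centre of its underside, 4 mm above the bench (rim 29 mm above the bench); x, y parallel to its sides; fixed. It sits in one of the four pockets of the white caddy, which stands firm.
- cell_blue: blue cell of the calibration caddy: open square cup of blue plastic, 70 x 70 mm, 25 mm high, walls and floor 3 mm, 64 x 64 mm inside. Origin: centre of its underside, 4 mm above the bench (rim 29 mm above the bench); x, y parallel to its sides; fixed. It sits in one of the four pockets of the white caddy, which stands firm.
There are look-alikes about, which are no part of the job. What is shaped like the buffer_blue but turquoise is not meant.

How it is judged (in metres and radians):
At the end, for the whole second after the job is handed in: Each white bottle stands upright (0.12 rad), at rest, on the floor of the cell of its cap's colour (axis within 20 mm of the cell's centre, underside -2 to 8 mm above its origin); both amber bottles upright, at rest, within 25 mm of their start (horizontal distance between buffer_red and cell_red below 0.02 m and z of buffer_red in the frame of cell_red between -0.002 and 0.008 m and angle between each of buffer_red, buffer_yellow, buffer_green, buffer_blue, amber_red, amber_blue's own z axis and vertical below 0.12 rad and linear speed of each of buffer_red, buffer_yellow, buffer_green, buffer_blue, amber_red, amber_blue below 0.02 m/s and angular speed of each of buffer_red, buffer_yellow, buffer_green, buffer_blue below 0.2 rad/s and horizontal distance between buffer_yellow and cell_yellow below 0.02 m and z of buffer_yellow in the frame of cell_yellow between -0.002 and 0.008 m and horizontal distance between buffer_green and cell_green below 0.02 m and z of buffer_green in the frame of cell_green between -0.002 and 0.008 m and horizontal distance between buffer_blue and cell_blue below 0.02 m and z of buffer_blue in the frame of cell_blue between -0.002 and 0.008 m and distance of each of amber_red, amber_blue from where it was at the start of the episode below 0.025 m); the robot touches nothing.
It fails at once if a buffer bottle is dropped (falls free of the fingers faster than 0.8 m/s) ((linear speed of buffer_red above 0.8 m/s and contact force between the fingers and buffer_red below 0.05 N) or (linear speed of buffer_yellow above 0.8 m/s and contact force between the fingers and buffer_yellow below 0.05 N) or (linear speed of buffer_green above 0.8 m/s and contact force between the fingers and buffer_green below 0.05 N) or (linear speed of buffer_blue above 0.8 m/s and contact force between the fingers and buffer_blue below 0.05 N)).
It fails at once if a buffer bottle is tipped over (more than 1 rad from upright) (angle between any of buffer_red, buffer_yellow, buffer_green, buffer_blue's own z axis and vertical above 1 rad).
It fails at once if an amber bottle is moved from its place (25 mm) or tipped (0.5 rad) (distance of any of amber_red, amber_blue from where it was at the start of the episode above 0.025 m or angle between any of amber_red, amber_blue's own z axis and vertical above 0.5 rad).
It also fails if it takes over 99 s, if anything falls off the work surface, if the arm or the gripper's body presses on something with over 40 N, if the wrist force passes 120 N, or if a joint passes its speed limit or range.

## Working session

There is one attempt and no reset: what is moved stays moved. The work goes in short steps, Python scripts to look and compute and a tool call to move; the robot and the scene stay as the last step left them, time stands still between calls to the robot, and variables do not carry over. Pictures are saved under pics/ and viewed, at most 14 in all, crops included, and the job is handed in when it is done.

Besides the shell and the picture viewer there is one more tool, called after "Call:" by a JSON object that holds its "api" and its "payload", one argument or row to a line. carry_out: Moves the arm, as the interface text tells. Its arguments: {"type":"object","properties":{"slide":{"type":"array"},"roll":{"type":"array"},"claw":{"type":"array"}},"required":["slide","roll","claw"]}

```bash
mkdir -p pics; cat > h.py <<'E'
import numpy as np, cv2
from bench import *
def save(d,n): cv2.imwrite('pics/'+n,d['img'][:,:,::-1])
def world(d,px,z=None):
    # pixel -> world using depth (or known world height z)
    K=d['mtx']; T=d['world_from_camera']; c,r=px
    ray=np.array([(c-K[0][2])/K[0][0],-(r-K[1][2])/K[1][1],-1.0])
    if z is None: s=d['z_map'][int(round(r)),int(round(c))]
    else: s=(z-T[2,3])/(T[:3,:3]@ray)[2]
    return T[:3,:3]@(ray*s)+T[:3,3]
names=['buffer_red','buffer_yellow','buffer_green','buffer_blue','amber_red','amber_blue','cell_red','cell_yellow','cell_green','cell_blue']
E
python3 - <<'E'
from h import *
s=read_state(); print({k:np.round(s[k],3) for k in s}); print(grip_point_offset if not callable(grip_point_offset) else grip_point_offset())
for n in ['top','scene']:
    d=get_image(n); d['world_from_camera']=np.array(d['world_from_camera']); save(d,n+'0.png'); print(n,np.round(d['world_from_camera'],2).tolist(),np.round(d['mtx'],1).tolist())
    if n=='top':
        for t in names: print(t,[(np.round(o['at']).tolist(),round(o['conf'],2),np.round(world(d,o['at'])).tolist()) for o in recognise(d,t)])
E
```

```text
{'clock': np.float64(0.0), 'joints': array([ 1.603e+00,  3.860e-01,  7.000e-03, -1.000e-03, -1.194e+00,
       -2.590e-01]), 'joint_vel': array([ 0.   , -0.001,  0.001, -0.   ,  0.001,  0.001]), 'joint_efforts': array([-0.0000e+00, -3.9229e+01,  1.8840e+01,  4.1860e+00, -5.0000e-03,
       -0.0000e+00]), 'position': array([140.467, 608.8  , 403.598]), 'ee_rot': array([ 0.994, -0.113, -0.   ,  0.001]), 'contact_force': array([-1.213, -0.869, -0.233]), 'wrist_torque': array([-0.003,  0.011,  0.02 ]), 'grasp_force': np.float64(0.0), 'gripper_width': np.float64(85.23)}
154.70000000000002
top [[-0.03, 0.98, -0.2, 400.29], [-1.0, -0.03, -0.01, 24.98], [-0.02, 0.2, 0.98, 808.32], [0.0, 0.0, 0.0, 1.0]] [[351.8, 0.0, 260.9], [0.0, 351.8, 193.5], [0.0, 0.0, 1.0]]
buffer_red [([184.0, 152.0], 0.64, [646.0, 199.0, 78.0]), ([166.0, 234.0], 0.26, [467.0, 232.0, 89.0])]
buffer_yellow []
buffer_green [([214.0, 235.0], 0.73, [462.0, 134.0, 84.0])]
buffer_blue [([161.0, 190.0], 0.89, [561.0, 245.0, 81.0]), ([201.0, 196.0], 0.8, [547.0, 163.0, 67.0]), ([124.0, 181.0], 0.65, [587.0, 333.0, 65.0]), ([215.0, 237.0], 0.53, [458.0, 130.0, 86.0])]
amber_red [([228.0, 162.0], 0.6, [616.0, 104.0, 84.0]), ([163.0, 190.0], 0.6, [563.0, 243.0, 75.0])]
amber_blue [([238.0, 203.0], 0.78, [527.0, 82.0, 87.0])]
cell_red [([374.0, 206.0], 0.96, [523.0, -223.0, 12.0])]
cell_yellow [([320.0, 187.0], 0.66, [574.0, -104.0, 4.0])]
cell_green [([344.0, 219.0], 0.96, [495.0, -152.0, 9.0])]
cell_blue [([354.0, 172.0], 0.74, [605.0, -183.0, 7.0]), ([214.0, 234.0], 0.27, [463.0, 133.0, 87.0])]
scene [[-0.56, -0.63, 0.53, 999.18], [0.83, -0.44, 0.35, 337.86], [0.01, 0.64, 0.77, 700.89], [0.0, 0.0, 0.0, 1.0]] [[441.4, 0.0, 255.2], [0.0, 441.4, 191.3], [0.0, 0.0, 1.0]]
```

```bash
python3 - <<'E'
import cv2
a=cv2.imread('pics/top0.png')
cv2.imwrite('pics/top0c.png',cv2.resize(a[110:280,90:290],(800,680))[:600])
E
```

```text
(no output)
```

View pics/top0.png

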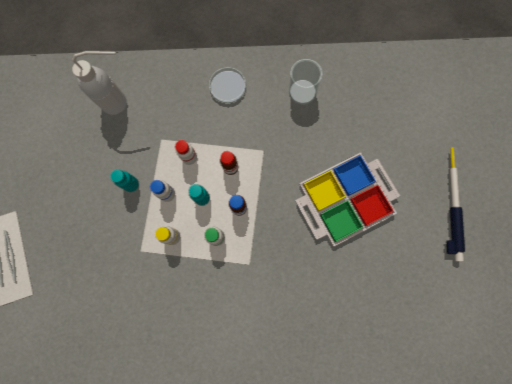

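View pics/scene0.png

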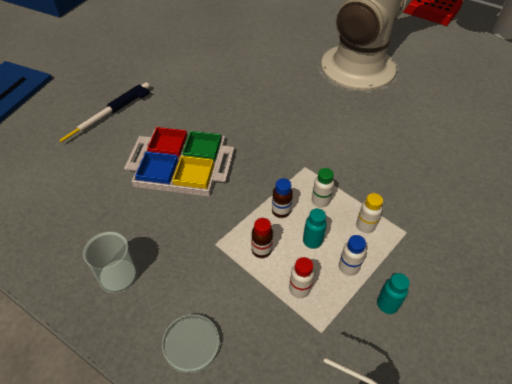

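View pics/top0c.png

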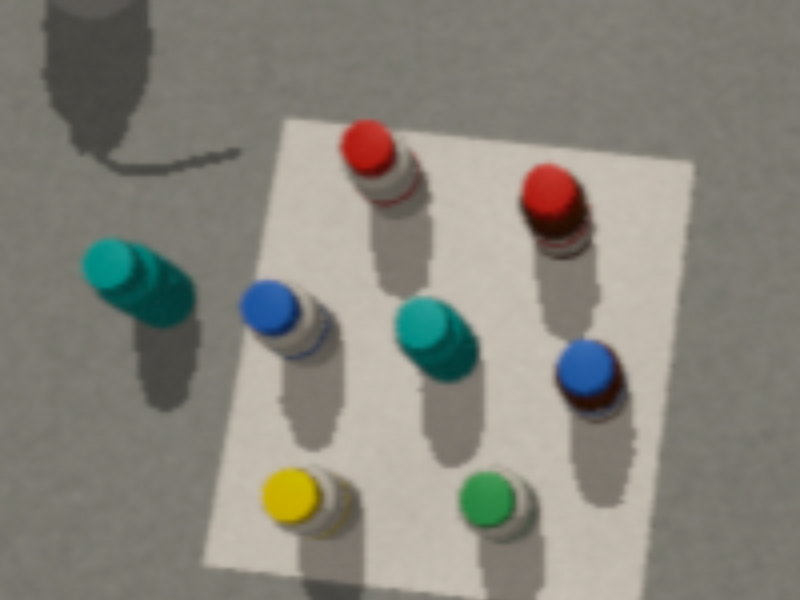

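The top view shows:
- **Wanted white bottles (cap pixels):** red (182,147), blue (158,187), yellow (163,234) and green (212,235).
- **Not wanted:** amber red (228,160), amber blue (237,203), turquoise (197,192) and turquoise (121,178).
- **Caddy cells:** yellow (323,191), blue (354,175), red (372,207) and green (341,221).

The crop confirms white bodies under the four chosen caps. Next I'll measure positions from the cap blobs at z = 86.

```bash
cat >> h.py <<'E'
HUE={'red':0,'yellow':28,'green':67,'blue':112,'turq':88}
def blobs(d,col,amin=40):
    hsv=cv2.cvtColor(d['img'],cv2.COLOR_RGB2HSV); dh=np.abs(hsv[...,0].astype(int)-HUE[col]); dh=np.minimum(dh,180-dh)
    m=((dh<9)&(hsv[...,1]>140)&(hsv[...,2]>70)).astype(np.uint8)
    n,l,st,c=cv2.connectedComponentsWithStats(m)
    return [(c[i],int(st[i,4]),l==i) for i in range(1,n) if st[i,4]>=amin]
def rel(target,yaw_dir=None,off=None):
    """slide (m) and roll (deg) to bring the grasp point to world target mm; yaw_dir=world angle(deg) of closing line"""
    from scipy.spatial.transform import Rotation as R
    s=read_state(); M=R.from_quat(s['ee_rot']).as_matrix(); g=s['position']+M[:,2]*grip_point_offset
    sl=M.T@(np.array(target)-g)/1000
    y=np.degrees(np.arctan2(M[1,1],M[0,1])); roll=0
    if yaw_dir is not None: roll=-((yaw_dir-y+90)%180-90)
    print('grasp',g.round(1),'yaw',round(y,1),'slide',sl.round(4).tolist(),'roll',round(roll,1),'t',round(float(s['clock']),2))
E
python3 - <<'E'
from h import *
d=get_image('top'); K=d['mtx']
for c in HUE:
    for b,a,m in blobs(d,c):
        # top-of-cap: points in depth
        ii=np.argwhere(m); P=np.array([world(d,(x,y)) for y,x in ii]); zt=np.nanmedian(P[:,2])
        top=P[P[:,2]>80]
        print(c,b.round(1),a,'z=86:',world(d,b,86).round(1),'top med',np.median(top,0).round(1) if len(top)>5 else None,len(top),'zmed',zt.round(1))
for t in names:
    print(t,[(np.round(o['at']).tolist(),round(o['conf'],2),world(d,o['at'],2 if 'cell' not in t else 4).round(1).tolist()) for o in place_of(d,t)][:2])
rel([600,0,200],0)
E
```

```text
red [181.7 146.6] 144 z=86: [654.3 202.3  86. ] top med [655.7 203.6  85.9] 126 zmed 85.6
red [227.  157.8] 147 z=86: [625.8 104.4  86. ] top med [627.1 104.6  86.3] 124 zmed 86.0
red [371.4 204.9] 1002 z=86: [ 514.2 -193.8   86. ] top med None 4 zmed 8.5
yellow [452.2 157.9] 66 z=86: [ 609.4 -372.8   86. ] top med None 3 zmed 19.5
yellow [324.1 190.3] 984 z=86: [548.2 -98.3  86. ] top med None 4 zmed 8.6
yellow [162.5 233.7] 161 z=86: [467.6 239.   86. ] top med [467.7 239.9  86.1] 147 zmed 86.0
green [340.2 221.2] 870 z=86: [ 482.4 -127.1   86. ] top med None 4 zmed 8.0
green [211.4 234.7] 118 z=86: [462.7 138.   86. ] top med [462.4 138.7  86.4] 117 zmed 86.4
blue [353.7 175.2] 917 z=86: [ 578.6 -162.5   86. ] top med [400.3  25.  808.3] 6 zmed 8.7
blue [157.1 186.8] 140 z=86: [567.  253.2  86. ] top med [568.1 253.7  86.1] 129 zmed 86.0
blue [236.  201.8] 142 z=86: [529.6  86.6  86. ] top med [530.   86.7  86.4] 132 zmed 86.3
turq [120.4 177. ] 228 z=86: [590.8 332.3  86. ] top med [594.  341.   83.6] 130 zmed 82.2
turq [197.  192.3] 207 z=86: [552.4 168.4  86. ] top med [555.4 172.8  86.1] 132 zmed 85.0
buffer_red [([191.0, 158.0], 0.55, [655.2, 200.2, 2.0])]
buffer_yellow [([172.0, 236.0], 0.82, [469.1, 242.5, 2.0])]
buffer_green [([220.0, 235.0], 0.68, [469.3, 131.7, 2.0])]
buffer_blue [([165.0, 193.0], 0.91, [570.8, 261.5, 2.0]), ([205.0, 196.0], 0.88, [561.6, 166.4, 2.0])]
amber_red [([230.0, 168.0], 0.6, [625.6, 108.1, 2.0])]
amber_blue [([237.0, 207.0], 0.84, [533.1, 90.6, 2.0])]
cell_red [([371.0, 204.0], 0.59, [529.3, -217.4, 4.0])]
cell_yellow [([320.0, 190.0], 0.9, [566.2, -102.3, 4.0])]
cell_green [([341.0, 222.0], 0.85, [489.2, -145.0, 4.0]), ([369.0, 206.0], 0.58, [524.8, -212.9, 4.0])]
cell_blue [([354.0, 176.0], 0.83, [595.7, -184.6, 4.0])]
grasp [140.5 609.  250. ] yaw -103.0 slide [0.5847, 0.49, 0.05] roll 77.0 t 1.15
```

```bash
python3 - <<'E'
from h import *
d=get_image('top'); C={}
for c in ['red','yellow','green','blue']:
    b,a,m=max(blobs(d,c),key=lambda t:t[1])
    cn=cv2.findContours(m.astype(np.uint8),0,2)[0]; cn=max(cn,key=len)[:,0,:]
    P=np.array([world(d,p,29)[:2] for p in cn],np.float32); r=cv2.minAreaRect(P)
    ii=np.argwhere(m); F=np.array([world(d,(x,y)) for y,x in ii]); R=F[(F[:,2]>23)&(F[:,2]<35)][:,:2].astype(np.float32); F=F[(F[:,2]>4)&(F[:,2]<10)][:,:2].astype(np.float32)
    print(c,'rim outline',np.round(r[0],1),np.round(r[1],1),round(r[2],1),'| rim pts',len(R),np.round(cv2.minAreaRect(R)[0],1),np.round(cv2.minAreaRect(R)[1],1),'| floor',np.round(cv2.minAreaRect(F)[0],1),np.round(cv2.minAreaRect(F)[1],1))
rel([468,239.5,150],77)
E
```

```text
red rim outline [ 523.6 -211. ] [69.6 72.1] 25.4 | rim pts 197 [ 524.2 -212. ] [69.2 70.4] | floor [ 524.5 -217.1] [68.4 59.8]
yellow rim outline [ 560.1 -108.4] [70.9 72.6] 25.1 | rim pts 193 [ 561.4 -108.1] [69.7 70.7] | floor [ 561.4 -111.3] [67.6 60.4]
green rim outline [ 490.4 -141.1] [67.6 68.6] 25.5 | rim pts 108 [ 490.5 -141.1] [67.8 68.4] | floor [ 492.4 -144.2] [64.1 60.3]
blue rim outline [ 593.3 -177.5] [69.4 71.1] 25.1 | rim pts 177 [ 594.  -178.2] [68.8 69.4] | floor [ 597.6 -181.5] [62.9 58.6]
grasp [140.5 609.  250. ] yaw -103.0 slide [0.4022, 0.2864, 0.1] roll 0.0 t 1.2
```

Call:
{"api": "carry_out", "payload": {
  "slide": [
    [0.04,0.03,0.01],
    [0.09,0.065,0.025],
    [0.14,0.1,0.04],
    [0.19,0.135,0.05],
    [0.24,0.17,0.065],
    [0.29,0.205,0.08],
    [0.34,0.24,0.09],
    [0.39,0.277,0.1]
  ],
  "roll": [0,0,0,0,0,0,0,0],
  "claw": [0.06,0.06,0.06,0.06,0.06,0.06,0.06,0.06]
}}

```text
clock: 2.2
position: [459.1, 250.4, 304.9]
ee_rot: [0.994, -0.113, 0.0, -0.0]
contact_force: [0.3, 1.2, 0.0]
gripper_width: 60.3
grasp_force: 0.0
```

```bash
python3 - <<'E'
from h import *
rel([468,239.5,150],77); s=read_state(); print(np.round(s['joints'],2))
d=get_image('wrist'); save(d,'w1.png'); print(np.round(d['T_tool_cam'],2).tolist(), read_state()['gripper_width'])
E
```

```text
grasp [459.2 250.5 150.2] yaw -103.0 slide [0.011, 0.0087, 0.0002] roll 0.0 t 2.2
[ 0.81  0.31 -0.38  0.   -0.88  0.53]
[[0.0, 0.96, 0.28, 69.34], [1.0, -0.0, 0.0, -0.26], [0.0, 0.28, -0.96, 30.86], [0.0, 0.0, 0.0, 1.0]] 59.899818322298536
```

View pics/w1.png

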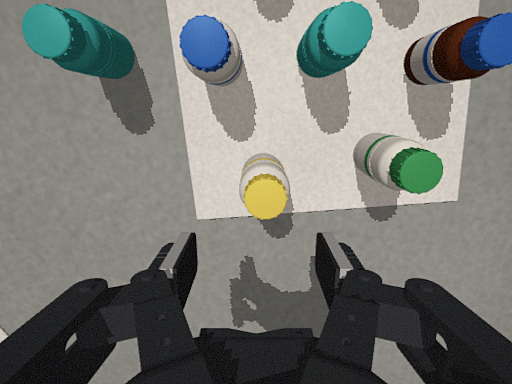

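The wrist view shows the yellow-capped white bottle at (265,197), green (416,171), blue (205,42) and amber blue (495,40). I'll get cap positions from this view as a cross-check.

```bash
cat >> h.py <<'E'
def wrist():
    from scipy.spatial.transform import Rotation as R
    s=read_state(); d=get_image('wrist'); T=np.eye(4); T[:3,:3]=R.from_quat(s['ee_rot']).as_matrix(); T[:3,3]=s['position']
    d['world_from_camera']=T@np.array(d['T_tool_cam']); return d
def caps(d,zlo=80,zhi=92,amin=300):
    for c in HUE:
        for b,a,m in blobs(d,c,amin):
            P=np.array([world(d,(x,y)) for y,x in np.argwhere(m)]); t=P[(P[:,2]>zlo)&(P[:,2]<zhi)]
            if len(t)>50:
                r=cv2.minEnclosingCircle(t[t[:,2]>np.median(t[:,2])-3][:,:2].astype(np.float32)); print(c,b.round(),'circle',np.round(r[0],1),round(r[1],1),'z',round(np.median(t[:,2]),1))
E
python3 - <<'E'
from h import *
caps(wrist()); rel([468,239.5,47],77)
E
```

```text
yellow [258. 201.] circle [467.6 243. ] 15.0 z 85.9
green [410. 174.] circle [463.1 141.3] 14.6 z 85.8
blue [485.  45.] circle [530.6  89.7] 14.7 z 85.7
blue [195.  49.] circle [567.5 256.5] 14.3 z 85.9
turq [329.  41.] circle [556.1 175.4] 14.7 z 85.8
turq [53. 40.] circle [594.1 343.7] 14.8 z 83.9
grasp [459.8 247.3 148.9] yaw -103.4 slide [0.0099, 0.0055, 0.1019] roll -0.4 t 2.3
```

```bash
python3 - <<'E'
from h import *
for i in range(3): d=wrist(); rel([468,240,47],77)
caps(d)
E
```

```text
grasp [459.1 249.3 149.5] yaw -103.3 slide [0.0109, 0.0068, 0.1025] roll -0.3 t 2.35
grasp [458.5 250.7 149.9] yaw -103.2 slide [0.0117, 0.0083, 0.1029] roll -0.2 t 2.4
grasp [458.1 251.8 150.3] yaw -103.0 slide [0.0123, 0.0093, 0.1033] roll -0.0 t 2.45
yellow [265. 195.] circle [467.5 242.7] 14.8 z 85.9
green [418. 169.] circle [463.4 141.4] 14.3 z 85.8
blue [490.  40.] circle [530.4  89.8] 14.7 z 85.6
blue [204.  41.] circle [567.7 256.1] 14.7 z 85.9
turq [338.  34.] circle [556.1 175.7] 15.0 z 85.8
turq [62. 33.] circle [593.9 343.1] 14.8 z 83.9
```

Call:
{"api": "carry_out", "payload": {
  "slide": [
    [0.0115,0.0076,0.01],
    [0.0115,0.0076,0.035],
    [0.0115,0.0076,0.06],
    [0.0115,0.0076,0.085],
    [0.0115,0.0076,0.1],
    [0.0115,0.0076,0.103],
    [0.0115,0.0076,0.103],
    [0.0115,0.0076,0.103]
  ],
  "roll": [0,0,0,0,0,0,0,0],
  "claw": [0.06,0.06,0.06,0.06,0.06,0.06,0.06,0.02]
}}

```text
clock: 3.45
position: [467.6, 242.1, 202.7]
ee_rot: [0.994, -0.113, 0.001, -0.001]
contact_force: [-0.2, 0.3, -0.4]
gripper_width: 42.8
grasp_force: 0.0
```

Call:
{"api": "carry_out", "payload": {
  "slide": [
    [0,0,0],
    [0,0,0],
    [0,0,0],
    [0,0,0]
  ],
  "roll": [0,0,0,0],
  "claw": [0.02,0.02,0.02,0.02]
}}

```text
clock: 3.95
position: [467.8, 242.2, 203.0]
ee_rot: [0.994, -0.113, 0.001, -0.001]
contact_force: [-1.8, -0.1, 6.2]
gripper_width: 36.3
grasp_force: 60.0
```

Call:
{"api": "carry_out", "payload": {
  "slide": [
    [0,0,-0.01],
    [0,0,-0.03],
    [0,0,-0.055],
    [0,0,-0.08],
    [0,0,-0.105],
    [0,0,-0.12],
    [0,0,-0.12],
    [0,0,-0.12]
  ],
  "roll": [0,0,0,0,0,0,0,0],
  "claw": [0.02,0.02,0.02,0.02,0.02,0.02,0.02,0.02]
}}

```text
clock: 4.95
position: [467.0, 241.5, 320.8]
ee_rot: [0.994, -0.113, -0.001, 0.001]
contact_force: [0.1, -0.4, -1.1]
gripper_width: 36.4
grasp_force: 60.0
```

```bash
python3 - <<'E'
from h import *
d=wrist(); save(d,'w2.png'); a=get_image('scene'); save(a,'s2.png'); cv2.imwrite('pics/c2.png',np.hstack([d['img'],a['img']])[:,:,::-1][:, ::1]); 
im=cv2.imread('pics/c2.png'); cv2.imwrite('pics/c2.png',cv2.resize(im,(800,300)))
rel([561,-108.5,168],77)
s=read_state(); print(s['grasp_force'],s['gripper_width'],s['contact_force'])
E
```

```text
grasp [466.8 241.4 165.9] yaw -103.0 slide [0.1705, 0.3197, -0.0017] roll -0.0 t 5.05
60.0159752368927 36.50674683462587 [-0.35681912 -0.10976066 -0.92924009]
```

View pics/c2.png

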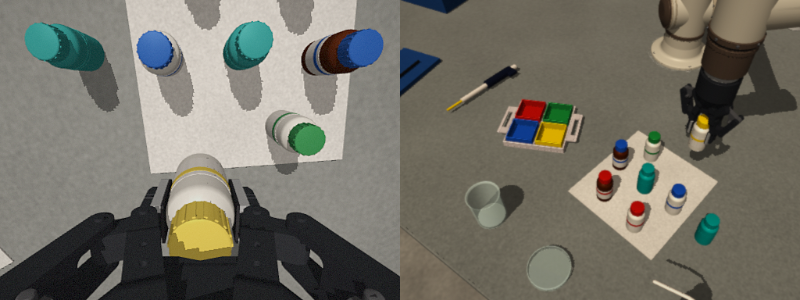

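Yellow is held upright. Moving it over the yellow cell.

Call:
{"api": "carry_out", "payload": {
  "slide": [
    [0.01,0.02,0],
    [0.035,0.065,0],
    [0.06,0.115,0],
    [0.087,0.165,0],
    [0.115,0.215,0],
    [0.14,0.262,0],
    [0.16,0.3,0],
    [0.1705,0.32,0]
  ],
  "roll": [0,0,0,0,0,0,0,0],
  "claw": [0.02,0.02,0.02,0.02,0.02,0.02,0.02,0.02]
}}

```text
clock: 6.05
position: [561.7, -110.5, 320.5]
ee_rot: [0.993, -0.114, -0.001, 0.0]
contact_force: [-0.2, -0.1, -1.1]
gripper_width: 36.4
grasp_force: 60.2
```

```bash
cat >> h.py <<'E'
def cells(d):
    for c in ['red','yellow','green','blue']:
        bb=blobs(d,c,300)
        if not bb: continue
        b,a,m=max(bb,key=lambda t:t[1]); P=np.array([world(d,(x,y)) for y,x in np.argwhere(m)])
        t=P[(P[:,2]>22)&(P[:,2]<36)][:,:2].astype(np.float32)
        if len(t)>20: r=cv2.minAreaRect(t); print('cell',c,len(t),np.round(r[0],1),np.round(r[1],1),round(r[2],1))
E
python3 - <<'E'
from h import *
for i in range(5): d=wrist()
save(d,'w3.png'); cells(d); rel([561,-108.5,54],77)
print(np.round(read_state()['joints'],2),read_state()['grasp_force'])
E
```

```text
cell red 1407 [ 524.1 -211.6] [70.5 69.8] 25.5
cell green 328 [ 499.1 -158.4] [69.8 31.4] 26.2
cell blue 1300 [ 594.3 -178.1] [69.7 69.3] 25.4
grasp [ 561.1 -108.   166.3] yaw -103.0 slide [0.0002, 0.0005, 0.1123] roll 0.0 t 6.3
[ 0.09  0.37 -0.24 -0.   -0.96  1.25] 60.16543507575989
```

View pics/w3.png

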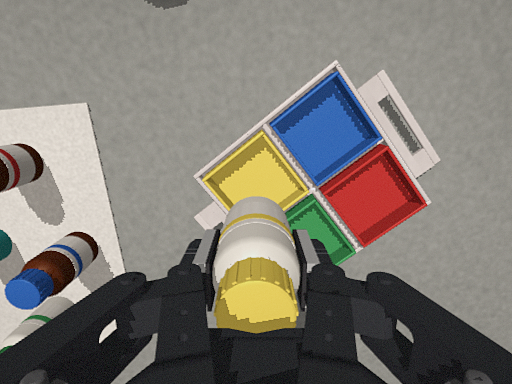

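Call:
{"api": "carry_out", "payload": {
  "slide": [
    [0,0,0.015],
    [0,0,0.04],
    [0,0,0.065],
    [0,0,0.085],
    [0,0,0.1],
    [0,0,0.108],
    [0,0,0.112],
    [0,0,0.113]
  ],
  "roll": [0,0,0,0,0,0,0,0],
  "claw": [0.02,0.02,0.02,0.02,0.02,0.02,0.02,0.02]
}}

```text
clock: 7.3
position: [561.7, -108.3, 209.0]
ee_rot: [0.994, -0.113, 0.0, -0.0]
contact_force: [0.1, 0.0, -1.4]
gripper_width: 36.5
grasp_force: 60.2
```

Call:
{"api": "carry_out", "payload": {
  "slide": [
    [0,0,0],
    [0,0,0.001]
  ],
  "roll": [0,0],
  "claw": [0.02,0.02]
}}

```text
clock: 7.55
position: [561.7, -108.4, 208.4]
ee_rot: [0.994, -0.113, 0.001, -0.0]
contact_force: [0.2, -0.1, -0.8]
gripper_width: 36.7
grasp_force: 60.2
```

Call:
{"api": "carry_out", "payload": {
  "slide": [
    [0,0,0.0005],
    [0,0,0.0005],
    [0,0,0.0005],
    [0,0,-0.01],
    [0,0,-0.04],
    [0,0,-0.08],
    [0,0,-0.113],
    [0,0,-0.113]
  ],
  "roll": [0,0,0,0,0,0,0,0],
  "claw": [0.04,0.058,0.058,0.058,0.058,0.058,0.058,0.058]
}}

```text
clock: 8.55
position: [562.2, -108.3, 324.9]
ee_rot: [0.994, -0.113, 0.004, -0.0]
contact_force: [-1.1, 0.2, -0.1]
gripper_width: 57.9
grasp_force: 0.0
```

```bash
python3 - <<'E'
from h import *
for i in range(4): d=wrist()
save(d,'w4.png'); caps(d,80,100); cells(d); print(read_state()['gripper_width']); rel([463,140,168],77)
E
```

```text
yellow [256. 184.] circle [ 561.5 -107.5] 14.9 z 90.9
blue [ 28. 288.] circle [530.8  87.7] 14.2 z 86.0
cell red 1387 [ 523.9 -211.5] [70.6 69.3] 25.5
cell yellow 1021 [ 560.9 -107.8] [69.6 68.9] 25.5
cell green 666 [ 490.9 -141.2] [69.8 68.8] 25.5
cell blue 1313 [ 594.4 -178.2] [69.7 69.9] 25.5
58.028372665385206
grasp [ 560.7 -108.3  165.2] yaw -103.0 slide [-0.1511, -0.2199, -0.0026] roll -0.0 t 8.75
```

Yellow stands on its cell floor: cap at z = 90.9 mm, centred within 1 mm. Green is next.

Call:
{"api": "carry_out", "payload": {
  "slide": [
    [-0.01,-0.015,0],
    [-0.035,-0.05,0],
    [-0.065,-0.095,0],
    [-0.095,-0.14,0],
    [-0.125,-0.18,0],
    [-0.143,-0.207,0],
    [-0.151,-0.22,0],
    [-0.151,-0.22,0]
  ],
  "roll": [0,0,0,0,0,0,0,0],
  "claw": [0.06,0.06,0.06,0.06,0.06,0.06,0.06,0.06]
}}

```text
clock: 9.75
position: [463.5, 140.8, 320.5]
ee_rot: [0.994, -0.112, -0.0, 0.0]
contact_force: [-0.2, -0.7, 0.5]
gripper_width: 59.8
grasp_force: 0.0
```

```bash
python3 - <<'E'
from h import *
for i in range(3): d=wrist()
caps(d); rel([463,140.5,47.5],77)
E
```

```text
green [256. 206.] circle [463.2 140.5] 14.3 z 85.9
blue [308.  94.] circle [530.3  89.2] 14.6 z 85.8
blue [50. 96.] circle [567.9 256.7] 14.9 z 85.9
turq [179.  87.] circle [555.8 174.8] 14.5 z 85.9
grasp [463.9 139.3 165.8] yaw -103.1 slide [-0.0011, -0.001, 0.1183] roll -0.1 t 9.9
```

Call:
{"api": "carry_out", "payload": {
  "slide": [
    [-0.001,-0.001,0.02],
    [-0.001,-0.001,0.05],
    [-0.001,-0.001,0.08],
    [-0.001,-0.001,0.105],
    [-0.001,-0.001,0.116],
    [-0.001,-0.001,0.119],
    [-0.001,-0.001,0.119],
    [-0.001,-0.001,0.119]
  ],
  "roll": [0,0,0,0,0,0,0,0],
  "claw": [0.06,0.06,0.06,0.06,0.06,0.06,0.06,0.02]
}}

```text
clock: 10.9
position: [463.4, 141.4, 202.7]
ee_rot: [0.994, -0.113, 0.001, -0.001]
contact_force: [0.1, -0.4, -0.1]
gripper_width: 43.4
grasp_force: 0.0
```

Call:
{"api": "carry_out", "payload": {
  "slide": [
    [0,0,0],
    [0,0,0],
    [0,0,0],
    [0,0,-0.015],
    [0,0,-0.045],
    [0,0,-0.08],
    [0,0,-0.11],
    [0,0,-0.12]
  ],
  "roll": [0,0,0,0,0,0,0,0],
  "claw": [0.02,0.02,0.02,0.02,0.02,0.02,0.02,0.02]
}}

```text
clock: 11.9
position: [463.2, 141.4, 323.5]
ee_rot: [0.994, -0.113, 0.001, -0.001]
contact_force: [-0.2, -0.6, -1.4]
gripper_width: 36.7
grasp_force: 60.0
```

```bash
python3 - <<'E'
from h import *
for i in range(4): d=wrist()
rel([490.7,-141,168],77)
E
```

```text
grasp [462.3 140.8 165.9] yaw -103.0 slide [0.0911, 0.2682, -0.0019] roll -0.0 t 12.1
```

Call:
{"api": "carry_out", "payload": {
  "slide": [
    [0.006,0.02,0],
    [0.02,0.06,0],
    [0.038,0.11,0],
    [0.055,0.16,0],
    [0.072,0.21,0],
    [0.085,0.25,0],
    [0.091,0.268,0],
    [0.091,0.268,0]
  ],
  "roll": [0,0,0,0,0,0,0,0],
  "claw": [0.02,0.02,0.02,0.02,0.02,0.02,0.02,0.02]
}}

```text
clock: 13.1
position: [491.2, -141.5, 319.9]
ee_rot: [0.993, -0.115, -0.002, 0.0]
contact_force: [0.9, -0.4, 0.1]
gripper_width: 36.6
grasp_force: 60.2
```

```bash
python3 - <<'E'
from h import *
for i in range(4): d=wrist()
rel([490.7,-141,53.5],77)
E
```

```text
grasp [ 491.2 -139.7  166.5] yaw -102.9 slide [-0.0001, 0.0014, 0.113] roll 0.1 t 13.3
```

Call:
{"api": "carry_out", "payload": {
  "slide": [
    [0,0.001,0.015],
    [0,0.001,0.04],
    [0,0.001,0.07],
    [0,0.001,0.095],
    [0,0.001,0.108],
    [0,0.001,0.113],
    [0,0.001,0.1145],
    [0,0.001,0.1145]
  ],
  "roll": [0,0,0,0,0,0,0,0],
  "claw": [0.02,0.02,0.02,0.02,0.02,0.02,0.02,0.02]
}}

```text
clock: 14.3
position: [491.6, -141.3, 208.0]
ee_rot: [0.994, -0.113, 0.001, -0.0]
contact_force: [1.0, 0.6, -1.0]
gripper_width: 36.7
grasp_force: 60.0
```

Call:
{"api": "carry_out", "payload": {
  "slide": [
    [0,0,0],
    [0,0,0],
    [0,0,0],
    [0,0,-0.01],
    [0,0,-0.04],
    [0,0,-0.08],
    [0,0,-0.113],
    [0,0,-0.1135]
  ],
  "roll": [0,0,0,0,0,0,0,0],
  "claw": [0.04,0.058,0.058,0.058,0.058,0.058,0.058,0.058]
}}

```text
clock: 15.3
position: [491.9, -141.4, 324.4]
ee_rot: [0.994, -0.113, 0.004, -0.0]
contact_force: [0.2, 0.2, -0.9]
gripper_width: 58.6
grasp_force: 0.0
```

```bash
python3 - <<'E'
from h import *
for i in range(4): d=wrist()
caps(d,80,100); rel([568,255.5,167],77)
E
```

```text
yellow [199. 115.] circle [ 561.3 -107.8] 14.8 z 90.9
green [253. 185.] circle [ 491.2 -140.8] 14.9 z 90.6
grasp [ 490.5 -141.3  165.3] yaw -103.0 slide [-0.0138, -0.4041, -0.0018] roll -0.0 t 15.5
```

Green stands too. Blue next: the white-bodied one at (568,256). Turquoise stands nearby at (556,175).

Call:
{"api": "carry_out", "payload": {
  "slide": [
    [-0.001,-0.03,0],
    [-0.003,-0.085,0],
    [-0.005,-0.145,0],
    [-0.007,-0.205,0],
    [-0.009,-0.265,0],
    [-0.011,-0.325,0],
    [-0.013,-0.38,0],
    [-0.014,-0.404,0]
  ],
  "roll": [0,0,0,0,0,0,0,0],
  "claw": [0.06,0.06,0.06,0.06,0.06,0.06,0.06,0.06]
}}

```text
clock: 16.5
position: [568.6, 258.2, 319.0]
ee_rot: [0.994, -0.112, -0.001, 0.001]
contact_force: [0.1, -0.8, -0.2]
gripper_width: 59.9
grasp_force: 0.0
```

```bash
python3 - <<'E'
from h import *
for i in range(6): d=wrist()
save(d,'w5.png'); caps(d); rel([568,256,47.5],77)
E
```

```text
red [299.  61.] circle [655.6 206.1] 14.7 z 85.8
red [452.  69.] circle [627.7 108.2] 14.8 z 85.7
blue [485. 201.] circle [531.   89.6] 14.6 z 85.8
blue [253. 203.] circle [568.2 256.7] 14.6 z 85.9
turq [140. 185.] circle [594.5 343.1] 14.3 z 84.0
turq [354. 184.] circle [556.4 175.5] 14.6 z 85.9
grasp [568.1 253.9 165.7] yaw -103.1 slide [-0.0005, -0.0022, 0.1182] roll -0.1 t 16.8
```

View pics/w5.png

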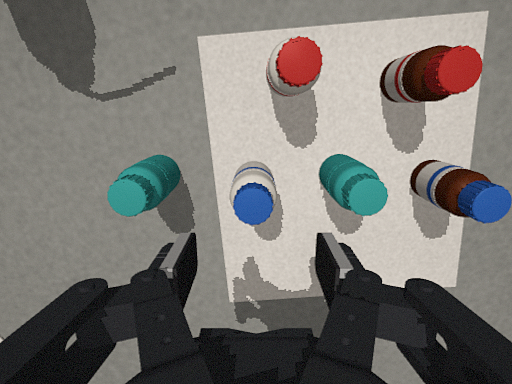

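The white blue-capped bottle at (253,203) sits between the fingers; the two turquoise ones, (140,185) and (354,184), are clear of them.

Call:
{"api": "carry_out", "payload": {
  "slide": [
    [0,-0.001,0.02],
    [0,-0.001,0.05],
    [0,-0.001,0.08],
    [0,-0.001,0.105],
    [0,-0.001,0.116],
    [0,-0.001,0.119],
    [0,-0.001,0.119],
    [0,-0.001,0.119]
  ],
  "roll": [0,0,0,0,0,0,0,0],
  "claw": [0.06,0.06,0.06,0.06,0.06,0.06,0.06,0.02]
}}

```text
clock: 17.8
position: [569.0, 256.6, 202.9]
ee_rot: [0.994, -0.113, 0.001, -0.001]
contact_force: [0.2, 0.1, 0.4]
gripper_width: 43.4
grasp_force: 0.0
```

Call:
{"api": "carry_out", "payload": {
  "slide": [
    [0,0,0],
    [0,0,0],
    [0,0,0],
    [0,0,-0.015],
    [0,0,-0.045],
    [0,0,-0.08],
    [0,0,-0.11],
    [0,0,-0.12]
  ],
  "roll": [0,0,0,0,0,0,0,0],
  "claw": [0.02,0.02,0.02,0.02,0.02,0.02,0.02,0.02]
}}

```text
clock: 18.8
position: [568.8, 256.5, 324.2]
ee_rot: [0.994, -0.113, 0.001, -0.001]
contact_force: [-0.1, 0.2, -1.0]
gripper_width: 36.7
grasp_force: 60.0
```

```bash
python3 - <<'E'
from h import *
for i in range(5): d=wrist()
rel([594.2,-178,168],77)
E
```

```text
grasp [567.8 255.9 165.4] yaw -103.0 slide [0.1234, 0.4168, -0.002] roll -0.0 t 19.05
```

Call:
{"api": "carry_out", "payload": {
  "slide": [
    [0.007,0.025,0],
    [0.023,0.079,0],
    [0.04,0.137,0],
    [0.058,0.195,0],
    [0.075,0.253,0],
    [0.092,0.312,0],
    [0.109,0.37,0],
    [0.1234,0.417,0]
  ],
  "roll": [0,0,0,0,0,0,0,0],
  "claw": [0.02,0.02,0.02,0.02,0.02,0.02,0.02,0.02]
}}

```text
clock: 20.05
position: [594.1, -180.9, 320.7]
ee_rot: [0.993, -0.114, -0.001, 0.0]
contact_force: [1.2, 0.4, -0.7]
gripper_width: 36.7
grasp_force: 60.2
```

```bash
python3 - <<'E'
from h import *
for i in range(8): d=wrist()
rel([594.2,-178,53.5],77)
E
```

```text
grasp [ 595.  -176.7  166.9] yaw -102.9 slide [-0.0004, 0.0015, 0.1134] roll 0.1 t 20.45
```

Call:
{"api": "carry_out", "payload": {
  "slide": [
    [0,0.001,0.015],
    [0,0.001,0.04],
    [0,0.001,0.07],
    [0,0.001,0.095],
    [0,0.001,0.108],
    [0,0.001,0.113],
    [0,0.001,0.1145],
    [0,0.001,0.1145]
  ],
  "roll": [0,0,0,0,0,0,0,0],
  "claw": [0.02,0.02,0.02,0.02,0.02,0.02,0.02,0.02]
}}

```text
clock: 21.45
position: [595.3, -178.5, 208.2]
ee_rot: [0.994, -0.113, 0.001, -0.0]
contact_force: [-1.1, 0.7, 1.4]
gripper_width: 36.5
grasp_force: 60.2
```

Call:
{"api": "carry_out", "payload": {
  "slide": [
    [0,0,0],
    [0,0,0],
    [0,0,0],
    [0,0,-0.01],
    [0,0,-0.04],
    [0,0,-0.08],
    [0,0,-0.113],
    [0,0,-0.1135]
  ],
  "roll": [0,0,0,0,0,0,0,0],
  "claw": [0.04,0.058,0.058,0.058,0.058,0.058,0.058,0.058]
}}

```text
clock: 22.45
position: [595.7, -178.8, 325.1]
ee_rot: [0.994, -0.113, 0.004, 0.0]
contact_force: [0.3, 0.3, 0.3]
gripper_width: 58.2
grasp_force: 0.0
```

```bash
python3 - <<'E'
from h import *
for i in range(5): d=wrist()
caps(d,80,100); rel([655.5,205.5,167],77)
E
```

```text
green [241. 321.] circle [ 496.  -143.7] 13.5 z 89.2
blue [256. 183.] circle [ 594.4 -177.9] 14.8 z 90.9
grasp [ 594.2 -178.5  164.9] yaw -103.0 slide [-0.0267, -0.388, -0.0022] roll -0.0 t 22.7
```

Blue is standing. Red next: the white-bodied one at (655.5,206). Amber red is at (627,106).

Call:
{"api": "carry_out", "payload": {
  "slide": [
    [-0.002,-0.03,0],
    [-0.006,-0.085,0],
    [-0.01,-0.14,0],
    [-0.014,-0.2,0],
    [-0.018,-0.26,0],
    [-0.022,-0.32,0],
    [-0.025,-0.37,0],
    [-0.0267,-0.388,0]
  ],
  "roll": [0,0,0,0,0,0,0,0],
  "claw": [0.06,0.06,0.06,0.06,0.06,0.06,0.06,0.06]
}}

```text
clock: 23.7
position: [656.2, 208.4, 319.0]
ee_rot: [0.994, -0.112, -0.001, 0.001]
contact_force: [0.3, -0.7, -0.6]
gripper_width: 60.1
grasp_force: 0.0
```

```bash
python3 - <<'E'
from h import *
for i in range(7): d=wrist()
save(d,'w6.png'); caps(d); rel([655.5,205.8,47.5],77)
E
```

```text
red [389. 207.] circle [628.  107.5] 14.9 z 85.8
red [254. 203.] circle [656.1 205.6] 14.4 z 85.9
turq [307. 285.] circle [557.6 176. ] 13.9 z 86.0
grasp [656.1 203.7 166.2] yaw -103.1 slide [-0.001, -0.0019, 0.1187] roll -0.1 t 24.05
```

View pics/w6.png

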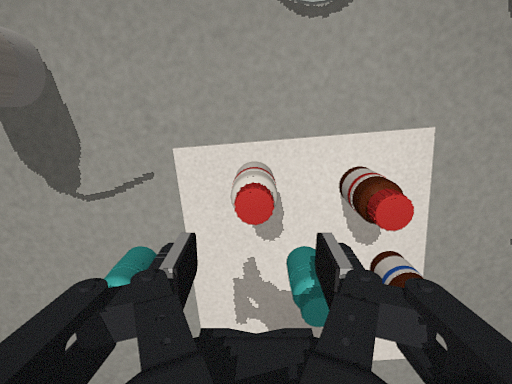

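The white red-capped bottle at (254,203) is centred between the fingers; the amber one at (389,207) is well clear.

Call:
{"api": "carry_out", "payload": {
  "slide": [
    [-0.0005,-0.0005,0.02],
    [-0.0005,-0.0005,0.05],
    [-0.0005,-0.0005,0.08],
    [-0.0005,-0.0005,0.105],
    [-0.0005,-0.0005,0.116],
    [-0.0005,-0.0005,0.119],
    [-0.0005,-0.0005,0.119],
    [-0.0005,-0.0005,0.119]
  ],
  "roll": [0,0,0,0,0,0,0,0],
  "claw": [0.06,0.06,0.06,0.06,0.06,0.06,0.06,0.02]
}}

```text
clock: 25.05
position: [656.2, 206.1, 203.1]
ee_rot: [0.994, -0.113, 0.001, -0.001]
contact_force: [-0.2, 0.8, -0.4]
gripper_width: 43.2
grasp_force: 0.0
```

Call:
{"api": "carry_out", "payload": {
  "slide": [
    [0,0,0],
    [0,0,0],
    [0,0,0],
    [0,0,-0.015],
    [0,0,-0.045],
    [0,0,-0.08],
    [0,0,-0.11],
    [0,0,-0.12]
  ],
  "roll": [0,0,0,0,0,0,0,0],
  "claw": [0.02,0.02,0.02,0.02,0.02,0.02,0.02,0.02]
}}

```text
clock: 26.05
position: [655.9, 206.1, 324.3]
ee_rot: [0.994, -0.113, 0.002, -0.001]
contact_force: [0.8, 0.4, -0.9]
gripper_width: 36.5
grasp_force: 60.0
```

```bash
python3 - <<'E'
from h import *
for i in range(5): d=wrist()
rel([524,-211.5,168],77)
E
```

```text
grasp [654.9 205.7 165.2] yaw -103.0 slide [-0.0336, 0.4359, -0.0019] roll -0.0 t 26.3
```

Call:
{"api": "carry_out", "payload": {
  "slide": [
    [-0.002,0.025,0],
    [-0.006,0.082,0],
    [-0.011,0.142,0],
    [-0.016,0.202,0],
    [-0.02,0.262,0],
    [-0.025,0.322,0],
    [-0.03,0.382,0],
    [-0.0336,0.436,0]
  ],
  "roll": [0,0,0,0,0,0,0,0],
  "claw": [0.02,0.02,0.02,0.02,0.02,0.02,0.02,0.02]
}}

```text
clock: 27.3
position: [523.9, -213.0, 320.5]
ee_rot: [0.994, -0.113, -0.001, -0.0]
contact_force: [1.2, -0.6, -1.2]
gripper_width: 36.5
grasp_force: 60.1
```

```bash
python3 - <<'E'
from h import *
for i in range(8): d=wrist()
rel([524,-211.5,53.5],77)
E
```

```text
grasp [ 525.4 -210.1  166.7] yaw -102.9 slide [-0.001, 0.0016, 0.1132] roll 0.1 t 27.7
```

Call:
{"api": "carry_out", "payload": {
  "slide": [
    [-0.001,0.001,0.015],
    [-0.001,0.001,0.04],
    [-0.001,0.001,0.07],
    [-0.001,0.001,0.095],
    [-0.001,0.001,0.108],
    [-0.001,0.001,0.113],
    [-0.001,0.001,0.1145],
    [-0.001,0.001,0.1145]
  ],
  "roll": [0,0,0,0,0,0,0,0],
  "claw": [0.02,0.02,0.02,0.02,0.02,0.02,0.02,0.02]
}}

```text
clock: 28.7
position: [524.1, -211.9, 208.3]
ee_rot: [0.994, -0.113, 0.001, 0.0]
contact_force: [-1.0, 1.8, 3.4]
gripper_width: 36.7
grasp_force: 60.1
```

Call:
{"api": "carry_out", "payload": {
  "slide": [
    [0,0,0],
    [0,0,0],
    [0,0,0],
    [0,0,-0.01],
    [0,0,-0.04],
    [0,0,-0.08],
    [0,0,-0.13],
    [0,0,-0.18]
  ],
  "roll": [0,0,0,0,0,0,0,0],
  "claw": [0.04,0.058,0.058,0.058,0.058,0.058,0.058,0.058]
}}

```text
clock: 29.7
position: [523.5, -212.0, 389.7]
ee_rot: [0.994, -0.113, 0.0, 0.0]
contact_force: [0.9, -0.7, -0.2]
gripper_width: 58.3
grasp_force: 0.0
```

Call:
{"api": "carry_out", "payload": {
  "slide": [
    [-0.03,0,0],
    [-0.07,0,0],
    [-0.11,0,0],
    [-0.13,0,0],
    [-0.13,0,0],
    [-0.13,0,0]
  ],
  "roll": [0,0,0,0,0,0],
  "claw": [0.058,0.058,0.058,0.058,0.058,0.058]
}}

```text
clock: 30.45
position: [397.7, -182.9, 388.0]
ee_rot: [0.994, -0.113, 0.001, 0.0]
contact_force: [0.2, 0.6, -0.4]
gripper_width: 58.1
grasp_force: 0.0
```

```bash
python3 - <<'E'
from h import *
for i in range(5): d=wrist()
caps(d,80,100); t=get_image('top'); caps(t,80,100,40); s=get_image('scene'); save(s,'s7.png'); print(read_state()['clock'])
E
```

```text
red [256.  42.] circle [ 523.7 -210.8] 14.8 z 90.8
yellow [143.  38.] circle [ 559.5 -108. ] 14.4 z 90.6
red [227. 158.] circle [627.8 105.7] 13.6 z 86.4
red [370. 196.] circle [ 524.8 -211.7] 13.8 z 91.7
yellow [325. 188.] circle [ 562.3 -108.5] 14.4 z 91.7
blue [354. 175.] circle [ 595.6 -178.8] 14.5 z 91.7
blue [236. 202.] circle [530.7  88.2] 14.1 z 86.2
turq [120. 176.] circle [594.6 341.8] 13.5 z 83.9
turq [196. 192.] circle [555.9 172.8] 13.7 z 86.2
30.8
```

View pics/s7.png

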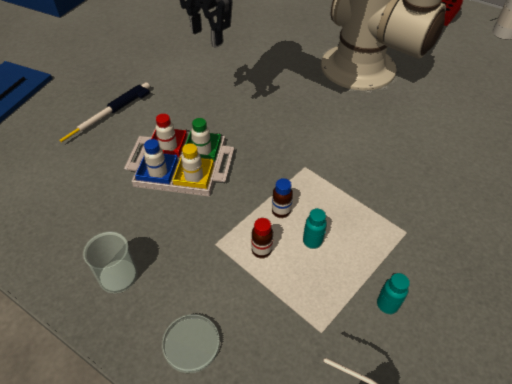

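The scene picture shows all four white bottles upright in the cells matching their caps: red (165,132), green (201,136), blue (154,158) and yellow (191,163). The amber bottles at (282,197) and (262,237) haven't moved, and the gripper touches nothing. Handing in.

```bash
python3 -c "
from bench import *
print(job_done())"
```

```text
the job is handed in; nothing more can be done
None
```

All four buffer bottles stand upright in the cells matching their caps, the amber bottles are where they started, and the job was handed in at about 31 s; `job_done()` returned no verdict.

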